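# Rack in a draw-out breaker with its loose crank

## Task

Fit the loose crank fully down onto the square shaft of the breaker cradle, feeling for the flats with light pressure, and wind it clockwise (seen from above) until the black breaker is fully home against its stop, without forcing it. Then lift the crank off and stand it upright on its hub on the rubber mat. Move the breaker only by the crank, and leave everything else on the counter where it is.

Things in the scene. Friction and masses are not known exactly. Their poses are not given: they have to be found in the camera images.
- seat (a point): Centre of the flat top of the round steel collar (44 mm across, 89 mm above the counter) on the cradle's gearbox; the fitted crank's hub underside rests here. From it the square shaft stands upright (see shaft_tip). z up; x along the cradle, the way the breaker slides in.
- shaft_tip (a point): Top of the upright 16 mm square steel shaft, 30 mm above seat: 24 mm of full square, then 6 mm tapering to an 11 mm square tip. The square is clocked at ANY angle to this point's axes: its angle is not measured and must be felt for, or seen. The shaft turns stiffly (about 0.2 N m).
- cradle: Grey cradle, fixed to the counter: tray 310 x 150 x 12 mm, gearbox 85 x 110 mm and 85 mm high at its near end, side guides 42 mm high, terminal block 85 mm high at its far end, 230 mm from the shaft. It carries the shaft and the breaker. Origin on the counter under the shaft axis; axes as for seat.
- breaker (a joint): How far the breaker has slid in, m: 0 = drawn out (start), 0.036 = fully home, where it stops hard. Winding the shaft clockwise seen from above moves it in by 12 mm per radian (3.0 rad in all); it stays where it is left. The fitted crank has about 0.1 rad of play each way on the shaft.
- breaker_top (a point): Middle of the breaker's top, 79 mm above the counter (its toggle reaches 91 mm). Black block 110 x 108 x 63 mm that slides along the cradle's x.
- crank: Loose dark steel crank, 0.35 to 0.6 kg, standing on its hub. Origin: centre of the hub's underside; z up; x along the arm to the handle. Hub 34 x 34 mm, 42 mm high, with a 17.6 mm square socket 34 mm deep from below, sides parallel to x and y (it fits the shaft at any of four angles). Arm 20 mm wide, 34 to 42 mm over the underside, reaching 83 mm from the hub axis.
- crank_boss (a point): Grip point on the crank's 22 x 22 mm square boss, which stands above the hub and arm from 42 to 82 mm over the underside; this point is 66 mm over the underside, on the hub axis. Flats parallel to the crank's x and y; axes as for crank. Grip here to fit and to lift.
- crank_handle (a point): Middle of the crank's upright round handle: black free-spinning sleeve, 22 mm across and 55 mm high (46 to 101 mm over the underside), 70 mm from the hub axis along the crank's x; this point is 74 mm over the underside. Its axes are the crank's. Grip here to wind.
- mat: Black rubber mat fixed to the counter, 160 x 160 x 3 mm. Origin: centre of its underside.
- carton: Bystander: paper-covered lamp carton, 62 x 62 x 110 mm. Origin under its centre.
- spotlamp: Bystander: white spot lamp standing on its face, 50 mm across, 50 mm high. Origin under its centre.
- tape: Bystander: roll of black tape, 68 mm across, 19 mm high. Origin under its centre.
- driver_tool: Bystander: screwdriver lying down, 170 mm long along its x.
- meter: Bystander: grey multimeter, 145 x 75 x 41 mm. Origin under its centre.
- terminals: Bystander: white terminal strip, 30 x 75 x 21 mm. Origin under its centre.
There are look-alikes about, which are no part of the job. There is more than one size of the mat; the one meant has the size given above. Leave any yellow look-alike of the crank alone.

How it is judged:
By the outcome, as a careful person would: the job done as asked, in the order asked, and still so for the second after the job is handed in, with the robot touching nothing.
It also fails if it takes over 72 s, if anything falls off the work surface, if the arm or the gripper's body presses on something with over 40 N, if the wrist force passes 120 N, or if a joint passes its speed limit or range.

## Robot

A 7-joint arm with a two-finger parallel gripper is mounted at the origin on the work surface. World frame = base frame: x ahead of the robot, y to its left, z up, the work surface at z = 0. Lengths are in m, angles in rad, forces in N, time in s.
With the tool pointing down it reaches from about 0.425 to 0.925 m from the base axis. Payload 6.8 kg.
Tool frame: the origin (TCP) lies at the very end of the fingers, on their centre line; the grasp point (between the pads) lies 19 mm behind it; z points along the fingers, y is the line along which they close (so a half turn about z gives the same grasp; the last joint's range is limited). The gripper opens to 85 mm and grips with 20 to 120 N. Pads are 22 mm wide; open, the fingers measure 114 mm over their backs; the gripper's body (76 mm by 85 mm) begins 54 mm behind the grasp point. The pads swing forward as they close: fully open they stand 13 mm farther back than shut.
Start: joints at [1.233, 0.477, 0.022, 1.555, -0.011, 1.109, -0.083], TCP at [0.154, -0.657, 0.196] pointing down, gripper open.
Joint ranges: [-2.96, 2.96], [-0.34, 2.1], [-1.41, 1.46], [0.24, 2.44], [-1.37, 4.51], [0.17, 1.92], [-2.96, 2.96]. Speed limits (rad/s): [2.39, 2.39, 3.14, 3.14, 3.14, 3.14, 3.14].

## Interface

Orientations are given as a unit quaternion [w, x, y, z].
In Python, from station import get_obs, read_camera, hand_in gives the robot as it stands.
- The arm moves only by the tool arm_command, never from a script. Its argument "commands" is one flat list of numbers, 7 for each row, row after row: the shift along the tool's x, y, z in m, then the turn, a rotation vector about the tool's x, y, z in degrees, then the opening, from 0 (shut) to 1 (fully open). In form: [tx, ty, tz, rx, ry, rz, fingers, tx, ty, tz, rx, ry, rz, fingers, ...]. A call has 1 to 8 rows; each row is the pose to reach, as a shift and turn from the pose commanded when the call began, along the tool's axes at that moment; what a row does not reach only later rows make up. A row lasts 1/10 s, in which the tool goes at most 50 mm and 8.59 degrees, less where a joint would pass 70% of its speed; a pose out of reach is approached as far as the arm can. A call with a gripper value outside its range is refused whole. The fingers move at their own pace and stop on an object; "force" is the grip in N (left out, the last holds). Time passes only in rows, so rows that repeat a pose let the fingers close. It gives the time, the measured TCP pose, the force, the opening and the grip force at its end, in the units of the state.
- get_obs(): the state, without advancing time (a new reading comes with each control period).
- read_camera(name): name is "scene" or "top"; returns a dict with "img" (384x512x3 uint8, red, green, blue), "camera_matrix" (3x3 intrinsics, pixels), "k1" (the pictures are not rectified: a ray, as slopes to the right and down, at radius r is drawn at 1 + k1 r^2 times it, then the intrinsics apply), "pose" (4x4, takes a point from camera to world coordinates). Camera axes: x right, y down, z forward; pixel columns grow to the right and rows downward; lengths in m; the calibration is good to about 2 mm. A picture is of the moment at which its call begins. There is no depth.
- hand_in(): hands the job in; it is judged then, once.
The state is a dict: "t": time; "q": joint angles; "joint_vel": joint speeds; "joint_torque": joint torques, N m; "eef_pos": TCP position; "tool_rot": TCP orientation; "contact_force": force on the tool from outside, world axes, zero at the start; "torque": the same for the moment, N m; "gripper_width": opening from 0.0 (shut) to 1.0 (fully open); "grasp_force": force on a finger pad.
Only numpy, scipy, OpenCV 4.12 (cv2) and the standard library are available. Lean on these libraries where they do the work, as an engineer would, in place of code of your own. Each camera call takes 0.05 s, during which the arm holds its last target. There are 200 camera calls.

## Working session

There is one attempt and no reset: what is moved stays moved. The work goes in short steps, Python scripts to look and compute and a tool call to move; the robot and the scene stay as the last step left them, time stands still between calls to the robot, and variables do not carry over. Pictures are saved under pics/ and viewed, at most 10 in all, crops included, and the job is handed in when it is done.

Besides the shell and the picture viewer there is one more tool, called after ">>>" as name(argument=value, ...) on one line, values as JSON. arm_command: Moves the arm, as the interface text tells. Its arguments: {"type":"object","properties":{"commands":{"type":"array","items":{"type":"number"}},"force":{"type":"number"}},"required":["commands"]}

```bash
mkdir -p pics; ls; cat > h.py <<'E'
import numpy as np, cv2
from station import get_obs, read_camera, hand_in
def ray(c,u,v):
    K=c["camera_matrix"]; k=c["k1"]
    p=np.array([(u-K[0,2])/K[0,0],(v-K[1,2])/K[1,1]]); s=p.copy()
    for _ in range(20): s=p/(1+k*(s@s))
    T=np.array(c["pose"]); return T[:3,3], T[:3,:3]@np.array([s[0],s[1],1])
def onz(c,u,v,z):
    o,d=ray(c,u,v); return o+d*(z-o[2])/d[2]
def proj(c,P):
    T=np.array(c["pose"]); q=T[:3,:3].T@(np.array(P)-T[:3,3]); s=q[:2]/q[2]; s=s*(1+c["k1"]*(s@s)); K=c["camera_matrix"]
    return np.array([K[0,0]*s[0]+K[0,2],K[1,1]*s[1]+K[1,2]])
def save(n,im,f=1): cv2.imwrite("pics/"+n,cv2.cvtColor(cv2.resize(im,None,fx=f,fy=f,interpolation=cv2.INTER_CUBIC),cv2.COLOR_RGB2BGR))
E
python3 - <<'E'
from h import *
np.set_printoptions(precision=4,suppress=True)
for n in("top","scene"):
    c=read_camera(n); save(n+"0.png",c["img"],1.5); print(n,c["pose"],c["camera_matrix"],c["k1"])
    np.save(n+".npy",c,allow_pickle=True)
print(get_obs())
E
```

```text
pics
top [[-0.0282 -0.9971  0.0708  0.4734]
 [-0.9996  0.028  -0.0034 -0.0215]
 [ 0.0014 -0.0708 -0.9975  1.1285]
 [ 0.      0.      0.      1.    ]] [[436.9901   0.     261.8292]
 [  0.     436.9901 189.6295]
 [  0.       0.       1.    ]] -0.13455879012801078
scene [[ 0.6443  0.5678 -0.5124  1.0296]
 [ 0.7647 -0.4859  0.4231 -0.4071]
 [-0.0087 -0.6645 -0.7473  0.8059]
 [ 0.      0.      0.      1.    ]] [[356.3132   0.     257.3342]
 [  0.     356.3132 188.9838]
 [  0.       0.       1.    ]] 0.03727032801905411
{'t': 0.1, 'q': array([ 1.2329,  0.4777,  0.0224,  1.5564, -0.0115,  1.1093, -0.0831]), 'joint_vel': array([ 0.0002, -0.0018, -0.0008, -0.0036,  0.0011, -0.001 ,  0.0009]), 'joint_torque': array([  0.0033, -59.7762,   1.613 , -28.1957,   0.0127,   0.005 ,
         0.    ]), 'eef_pos': array([ 0.1536, -0.6567,  0.1955]), 'tool_rot': array([-0.0008,  0.9934,  0.1146, -0.0001]), 'contact_force': array([-0.4572, -0.128 ,  0.5321]), 'torque': array([-0.044 , -0.04  , -0.0159]), 'grasp_force': 0.0, 'gripper_width': 0.9976079177666424}
```

View pics/top0.png

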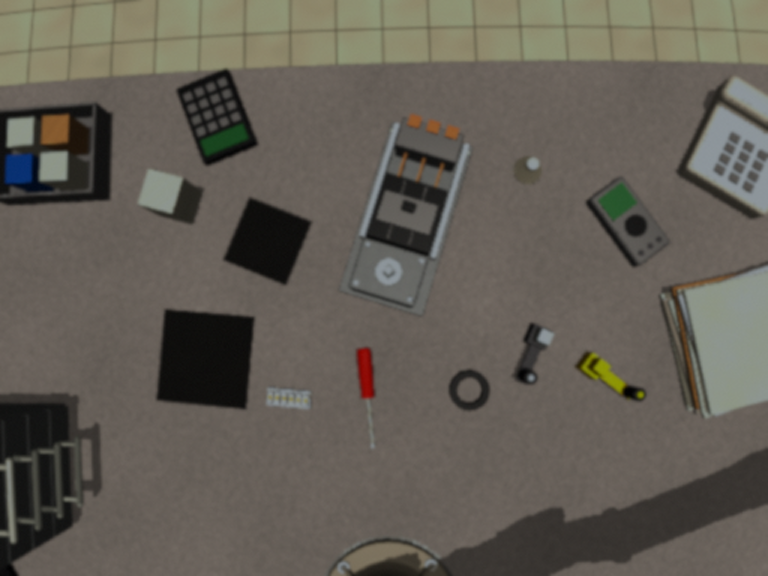

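View pics/scene0.png

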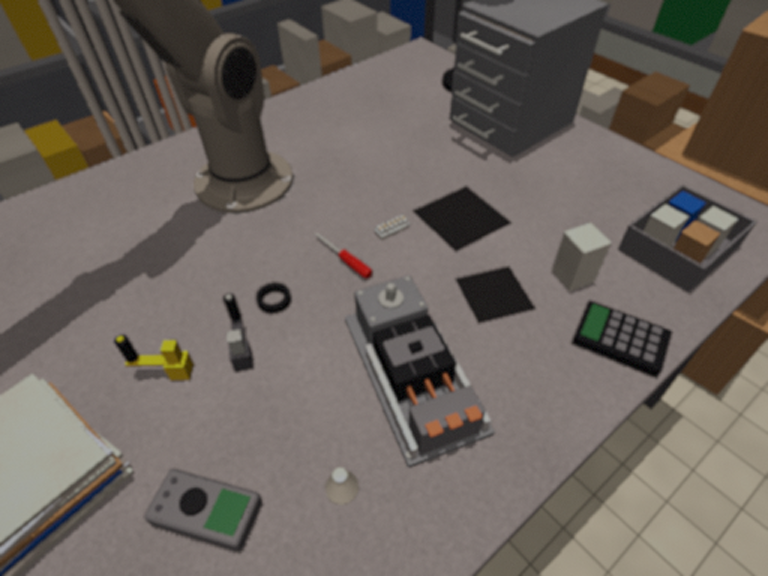

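```bash
python3 - <<'E'
from h import *
np.set_printoptions(precision=4,suppress=True)
C={n:np.load(n+".npy",allow_pickle=True).item() for n in("top","scene")}
t,s=C["top"],C["scene"]
def crop(c,u,v,w=50,h=37,f=8):
    return cv2.resize(c["img"][v-h//2:v-h//2+h,u-w//2:u-w//2+w],(w*f,h*f),interpolation=cv2.INTER_CUBIC)
P=[crop(t,357,236),crop(t,259,181),crop(s,158,220),crop(s,261,196)]
for (u,v,c) in((357,236,t),(259,181,t),(158,220,s),(261,196,s)): print("crop origin",u-25,v-18)
im=np.vstack([np.hstack(P[:2]),np.hstack(P[2:])]); im=np.clip(im.astype(float)*1.5,0,255).astype(np.uint8); save("crop1.png",im)
g=t["img"].max(2)
m=((g<45)).astype(np.uint8)
for c in cv2.findContours(m,cv2.RETR_EXTERNAL,cv2.CHAIN_APPROX_NONE)[0]:
    if cv2.contourArea(c)>1000:
        (cx,cy),wh,a=cv2.minAreaRect(c); b=cv2.boxPoints(((cx,cy),wh,a))
        W=np.array([onz(t,*p,0.003)[:2] for p in b]); print(cx,cy,onz(t,cx,cy,.003),np.linalg.norm(W[0]-W[1]),np.linalg.norm(W[1]-W[2]))
E
```

```text
crop origin 332 218
crop origin 234 163
crop origin 133 202
crop origin 236 178
23.0 288.0 [0.3073 0.6213 0.003 ] 0.1359743845930936 0.1064654107748614
136.44561767578125 238.86183166503906 [0.4344 0.3034 0.003 ] 0.15796683613984597 0.1566682396585083
177.98672485351562 160.19912719726562 [0.6363 0.1911 0.003 ] 0.11676501247462738 0.11689450585087781
30.457979202270508 99.36947631835938 [0.8201 0.6042 0.003 ] 0.1976220585229921 0.15666728697875645
144.25 77.75 [0.8627 0.2813 0.003 ] 0.10228320352115564 0.15665665242697654
```

View pics/crop1.png

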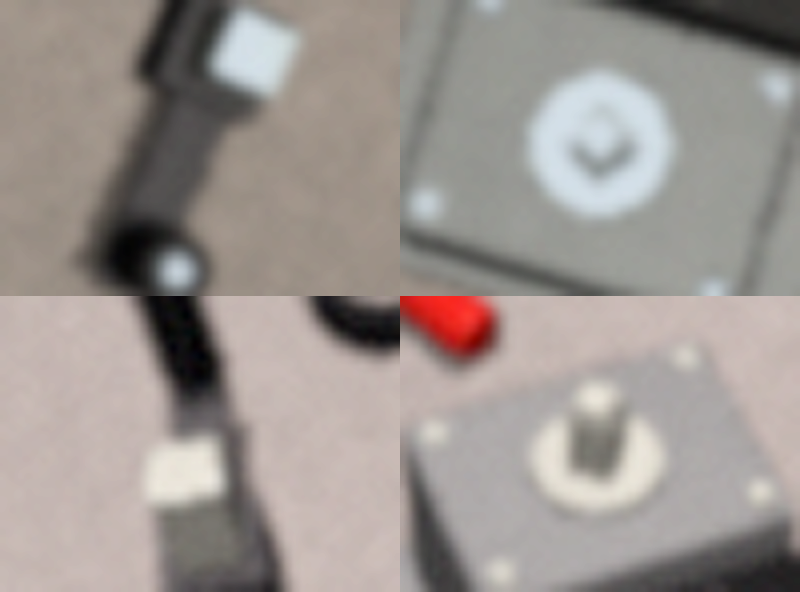

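Two cranks: the dark steel one at top (357,233) and the yellow one at (408,250). I want the dark one, since yellow is excluded. Two mats: (136,239) measures 158 mm and (178,160) measures 117 mm, so the first is meant. The crop shows the dark crank with its bright boss top at about (364,224) and handle cap at (354,251). The shaft is on its collar at about (259,181), with a corner pointing down in the image (square at ~45°).

```bash
python3 - <<'E'
from h import *
np.set_printoptions(precision=4,suppress=True)
C={n:np.load(n+".npy",allow_pickle=True).item() for n in("top","scene")}
t,s=C["top"],C["scene"]
def blob(c,u0,v0,w,h,thr,f=8):
    g=cv2.resize(c["img"][v0:v0+h,u0:u0+w],(w*f,h*f),interpolation=cv2.INTER_CUBIC).astype(float)
    m=(g.mean(2)>thr).astype(np.uint8)
    cs=cv2.findContours(m,cv2.RETR_EXTERNAL,cv2.CHAIN_APPROX_NONE)[0]
    k=max(cs,key=cv2.contourArea); return k
px=lambda p,u0,v0,f=8:(u0+(p[0]+.5)/f-.5, v0+(p[1]+.5)/f-.5)
print("max",t["img"][218:255,332:382].mean(2).max(), t["img"][163:200,234:284].mean(2).max(),s["img"][202:239,133:183].mean(2).max(),s["img"][178:215,236:286].mean(2).max())
# boss
k=blob(t,352,215,20,18,110); r=cv2.minAreaRect(k); b=np.array([onz(t,*px(p,352,215),.082)[:2] for p in cv2.boxPoints(r)])
B=b.mean(0); e=b[1]-b[0]; print("boss top",B,"sides",np.linalg.norm(b[1]-b[0]),np.linalg.norm(b[2]-b[1]),"edge deg",np.degrees(np.arctan2(e[1],e[0]))%90)
k=blob(t,345,244,16,14,90);(c,r_)=cv2.minEnclosingCircle(k); M=cv2.moments(k); c=(M["m10"]/M["m00"],M["m01"]/M["m00"])
H=onz(t,*px(c,345,244),.101)[:2]; print("handle top",H,"dist",np.linalg.norm(H-B),"yaw",np.degrees(np.arctan2(*(H-B)[::-1])))
k=blob(s,146,212,20,16,140); M=cv2.moments(k); c=(M["m10"]/M["m00"],M["m01"]/M["m00"]); print("boss scene",onz(s,*px(c,146,212),.082))
for n,c,(u,v,w,h),thr in(("top",t,(248,169,22,24),125),("scene",s,(249,187,24,28),160)):
    k=blob(c,u,v,w,h,thr); E=cv2.fitEllipse(cv2.convexHull(k)); print("collar",n,px(E[0],u,v),np.array(E[1])/8,onz(c,*px(E[0],u,v),.089))
# shaft base corners read from crop
for n,c,o,pp in(("top",t,(234,163),[(567-400,150),(600-400,178),(635-400,155)]),("scene",s,(236,178),[(570-400,470-296),(600-400,480-296),(624-400,464-296)])):
    w=np.array([onz(c,*px(p,*o),.089)[:2] for p in pp]); print(n,w,[np.degrees(np.arctan2(*(w[i+1]-w[i])[::-1]))%90 for i in(0,1)],[np.linalg.norm(w[i+1]-w[i]) for i in(0,1)])
# printable enlarged shaft
for i,(c,u,v) in enumerate(((t,259,181),(s,260,195))):
    im=c["img"][v-11:v+13,u-12:u+13].astype(float); im=np.clip((im-60)*255/(im.max()-60),0,255).astype(np.uint8)
    globals()["p%d"%i]=cv2.resize(im,(400,400),interpolation=cv2.INTER_CUBIC)
save("shaft.png",np.hstack([p0,p1]))
for yaw in range(0,1): pass
E
```

```text
max 148.66666666666666 148.66666666666666 153.0 151.33333333333334
boss top [ 0.4574 -0.2684] sides 0.021446927752921726 0.022736278998199966 edge deg 64.54710061234297
handle top [ 0.3941 -0.2446] dist 0.06762456610706345 yaw 159.35927035410725
boss scene [ 0.4553 -0.2662  0.082 ]
collar top (258.5920515060425, 180.57916259765625) [17.4509 17.6273] [ 0.569  -0.0179  0.089 ]Traceback (most recent call last):
  File "<stdin>", line 19, in <module>
  File "<stdin>", line 9, in blob
ValueError: max() iterable argument is empty
```

>>> arm_command(commands=[0.1, -0.08, 0, 0, 0, 9, 1, 0.2, -0.16, 0, 0, 0, 18, 1, 0.3836, -0.31, 0.03, 0, 0, 36, 1, 0.3836, -0.31, 0.03, 0, 0, 36, 1, 0.3836, -0.31, 0.03, 0, 0, 36, 1, 0.3836, -0.31, 0.03, 0, 0, 36, 1, 0.3836, -0.31, 0.03, 0, 0, 36, 1, 0.3836, -0.31, 0.03, 0, 0, 36, 1])

```text
t: 0.9
eef_pos: [0.3981, -0.3426, 0.1735]
tool_rot: [-0.0, 0.98, -0.198, -0.0]
contact_force: [0.4, -0.5, 0.1]
gripper_width: 1.0
grasp_force: 0.0
```

```bash
python3 - <<'E'
from h import *
np.set_printoptions(precision=4,suppress=True)
C={n:np.load(n+".npy",allow_pickle=True).item() for n in("top","scene")}
t,s=C["top"],C["scene"]
def blob(c,u0,v0,w,h,thr,f=8):
    g=cv2.resize(c["img"][v0:v0+h,u0:u0+w],(w*f,h*f),interpolation=cv2.INTER_CUBIC).astype(float)
    m=(g.mean(2)>thr).astype(np.uint8)
    return max(cv2.findContours(m,cv2.RETR_EXTERNAL,cv2.CHAIN_APPROX_NONE)[0],key=cv2.contourArea)
px=lambda p,u0,v0,f=8:(u0+(p[0]+.5)/f-.5, v0+(p[1]+.5)/f-.5)
k=blob(s,249,187,24,28,132); E=cv2.fitEllipse(cv2.convexHull(k)); print("collar scene",px(E[0],249,187),np.array(E[1])/8,onz(s,*px(E[0],249,187),.089))
for n,c,o,pp in(("top",t,(234,163),[(567-400,150),(600-400,178),(635-400,155)]),("scene",s,(236,178),[(570-400,470-296),(600-400,480-296),(624-400,464-296)])):
    w=np.array([onz(c,*px(p,*o),.089)[:2] for p in pp]); print(n,w,[np.degrees(np.arctan2(*(w[i+1]-w[i])[::-1]))%90 for i in(0,1)],[np.linalg.norm(w[i+1]-w[i]) for i in(0,1)])
for i,(c,u,v) in enumerate(((t,259,181),(s,260,195))):
    im=c["img"][v-11:v+13,u-12:u+13].astype(float); im=np.clip((im-60)*255/(im.max()-60),0,255).astype(np.uint8)
    globals()["p%d"%i]=cv2.resize(im,(400,384),interpolation=cv2.INTER_CUBIC)
save("shaft.png",np.hstack([p0,p1]))
E
```

```text
collar scene (260.1838607788086, 197.74210929870605) [12.1449 16.119 ] [ 0.5665 -0.0154  0.089 ]
top [[ 0.5675 -0.008 ]
 [ 0.5589 -0.0176]
 [ 0.5655 -0.0282]] [np.float64(47.990890266338255), np.float64(31.79558292917001)] [np.float64(0.012941067783210622), np.float64(0.01251113070444554)]
scene [[ 0.5649 -0.0256]
 [ 0.5745 -0.0209]
 [ 0.5744 -0.0104]] [np.float64(26.044266018040915), np.float64(0.42710672587516285)] [np.float64(0.010732600824788814), np.float64(0.010432086434775814)]
```

View pics/shaft.png

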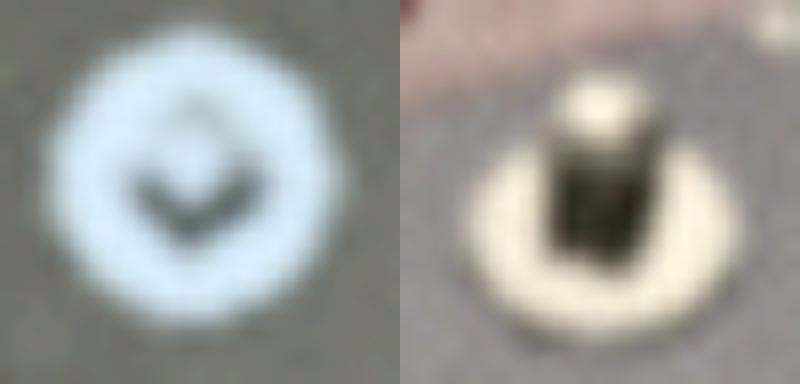

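>>> arm_command(commands=[0, 0, 0, 0, 0, 0, 1, 0, 0, 0, 0, 0, 0, 1, 0, 0, 0, 0, 0, 0, 1])

```text
t: 1.2
eef_pos: [0.3963, -0.3456, 0.1737]
tool_rot: [0.0, 0.98, -0.199, -0.0]
contact_force: [-0.7, -0.4, 0.3]
gripper_width: 1.001
grasp_force: 0.0
```

```bash
cat > rel.py <<'E'
import sys; from h import *
from scipy.spatial.transform import Rotation as R
np.set_printoptions(precision=4,suppress=True)
def rel(P,yaw):
    o=get_obs(); w,x,y,z=o["tool_rot"]; r=R.from_quat([x,y,z,w])
    t=R.from_euler("z",yaw,degrees=True)*R.from_euler("x",180,degrees=True)
    return r.inv().apply(np.array(P)-o["eef_pos"]),(r.inv()*t).as_rotvec(degrees=True)
if __name__=="__main__":
    o=get_obs(); print(o["t"],o["q"],o["eef_pos"],o["contact_force"],o["torque"])
    a=[float(v) for v in sys.argv[1:]]
    if a: print(*rel(a[:3],a[3]))
E
python3 rel.py 0.4564 -0.2673 0.12 -23.5
```

```text
1.2 [ 0.6106  0.2585 -0.0149  1.934   0.0056  0.9496 -1.3782] [ 0.3963 -0.3456  0.1737] [-0.659  -0.3977  0.3164] [ 0.009  -0.0043 -0.0439]
[ 0.0248 -0.0956  0.0536] [0.0376 0.0327 0.5653]
```

>>> arm_command(commands=[0.024, -0.05, 0.02, 0, 0, -0.5, 1, 0.0248, -0.0956, 0.02, 0, 0, -0.5, 1, 0.0248, -0.0956, 0.02, 0, 0, -0.5, 1, 0.0248, -0.0956, 0.055, 0, 0, -0.5, 1, 0.0248, -0.0956, 0.09, 0, 0, -0.5, 1, 0.0248, -0.0956, 0.1237, 0, 0, -0.5, 1, 0.0248, -0.0956, 0.1237, 0, 0, -0.5, 1, 0.0248, -0.0956, 0.1237, 0, 0, -0.5, 1])

```text
t: 2.0
eef_pos: [0.4565, -0.2674, 0.0504]
tool_rot: [0.0, 0.981, -0.195, -0.001]
contact_force: [0.9, 0.1, 0.5]
gripper_width: 1.0
grasp_force: 0.0
```

>>> arm_command(commands=[0, 0, 0, 0, 0, 0, 0, 0, 0, 0, 0, 0, 0, 0, 0, 0, 0, 0, 0, 0, 0, 0, 0, 0, 0, 0, 0, 0, 0, 0, 0, 0, 0, 0, 0, 0, 0, 0, 0, 0, 0, 0, 0, 0, 0, 0, 0, 0, 0], force=60)

```text
t: 2.7
eef_pos: [0.4573, -0.266, 0.0501]
tool_rot: [-0.0, 0.981, -0.194, -0.0]
contact_force: [0.2, 0.3, -0.4]
gripper_width: -0.005
grasp_force: 0.0
```

```bash
python3 - <<'E'
from h import *
for n in("top","scene"):
    c=read_camera(n); P=get_obs()["eef_pos"]; u,v=proj(c,P).astype(int); print(n,u,v)
    globals()[n]=cv2.resize(c["img"][v-35:v+35,u-35:u+35],(400,400),interpolation=cv2.INTER_CUBIC)
save("grip.png",np.hstack([top,scene]))
E
```

```text
top 359 224
scene 158 231
```

View pics/grip.png

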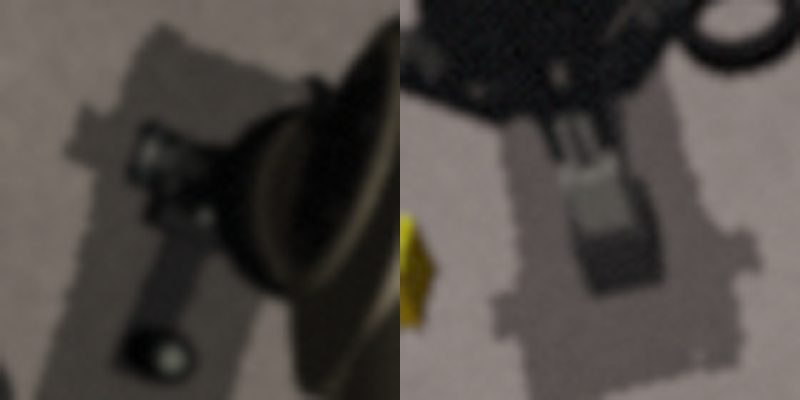

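The gripper shut on nothing. The picture shows the boss top at scene ≈(156,224) where it was, with the fingers apparently behind or beside it. I'll check how the kinematics and cameras agree.

```bash
python3 - <<'E'
from h import *
np.set_printoptions(precision=4,suppress=True)
o=get_obs(); P=o["eef_pos"]; print(P,o["q"],o["gripper_width"])
pan=[]
for n in("top","scene"):
    c=read_camera(n)
    for z in(.05,.069,.085,.123): print(n,z,proj(c,[P[0],P[1],z]))
    u,v=proj(c,P).astype(int); u0,v0=u-40,v-40
    im=np.clip(c["img"][v0:v0+70,u0:u0+60].astype(float)*2.2,0,255).astype(np.uint8); f=6.6
    im=cv2.resize(im,(396,462),interpolation=cv2.INTER_CUBIC)
    def pt(p,col):
        a=(proj(c,p)-[u0,v0]+.5)*f; cv2.circle(im,tuple(int(x) for x in a),3,col,-1)
    for z in(.05,.085,.123): pt([P[0],P[1],z],(255,0,0))
    for dx,dy in((11,11),(11,-11),(-11,-11),(-11,11)):
        a=np.radians(157); R=np.array([[np.cos(a),-np.sin(a)],[np.sin(a),np.cos(a)]]); q=R@[dx/1e3,dy/1e3]+[.4564,-.2673]; pt([*q,.082],(0,255,0)); pt([*q,.042],(0,0,255))
    pan.append(im)
save("dbg.png",np.hstack(pan))
E
```

```text
[ 0.4573 -0.266   0.0501] [ 0.4615  0.4346 -0.0652  2.0225  0.0433  0.6859 -1.5917] 0.0027379868774462016
top 0.05 [359.9187 224.1153]
top 0.069 [361.6637 224.1729]
top 0.085 [363.1813 224.2228]
top 0.123 [366.9746 224.3471]
scene 0.05 [158.3387 231.3563]
scene 0.069 [156.7183 227.0267]
scene 0.085 [155.3126 223.2742]
scene 0.123 [151.8139 213.9463]
```

View pics/dbg.png

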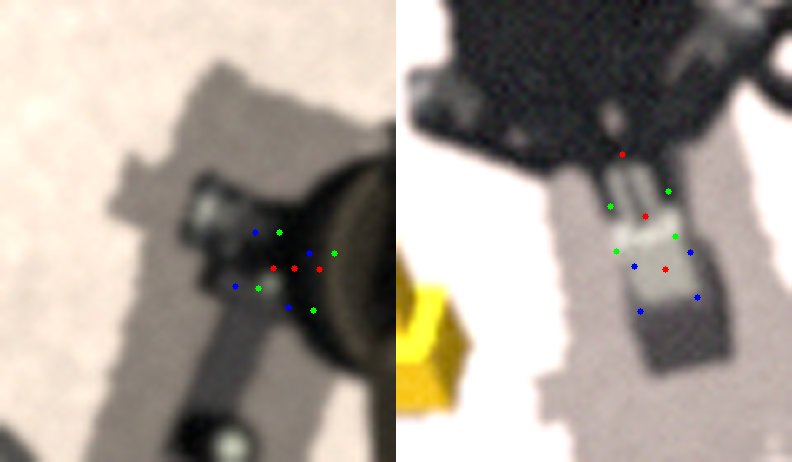

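>>> arm_command(commands=[0, 0, -0.01, 0, 0, 0, 0, 0, 0, -0.02, 0, 0, 0, 0, 0, 0, -0.03, 0, 0, 0, 0, 0, 0, -0.04, 0, 0, 0, 0, 0, 0, -0.04, 0, 0, 0, 0])

```text
t: 3.4
eef_pos: [0.4586, -0.2666, 0.0921]
tool_rot: [0.0, 0.981, -0.194, 0.002]
contact_force: [-0.0, 0.6, -0.3]
gripper_width: 0.002
grasp_force: 0.0
```

```bash
python3 - <<'E'
from h import *
np.set_printoptions(precision=4,suppress=True)
o=get_obs(); P=o["eef_pos"]; print(P,o["gripper_width"],o["contact_force"],o["grasp_force"])
pan=[]
for n in("top","scene"):
    c=read_camera(n)
    u,v=proj(c,P).astype(int); u0,v0=u-40,v-40
    im=np.clip(c["img"][v0:v0+70,u0:u0+60].astype(float)*2.2,0,255).astype(np.uint8)
    pan.append(cv2.resize(im,(396,462),interpolation=cv2.INTER_CUBIC)); print(n,u0,v0)
    for z in (0,.04): print(n,proj(c,[P[0],P[1],P[2]+z])-[u0,v0])
save("dbg2.png",np.hstack(pan))
E
```

```text
[ 0.4586 -0.2666  0.0921] 0.00222014547961786 [-0.043   0.605  -0.2807] 0.0
top 324 183
top [40.1121 40.6987]
top [44.1765 40.8097]
scene 114 182
scene [40.7042 40.0353]
scene [36.9657 30.0847]
```

View pics/dbg2.png

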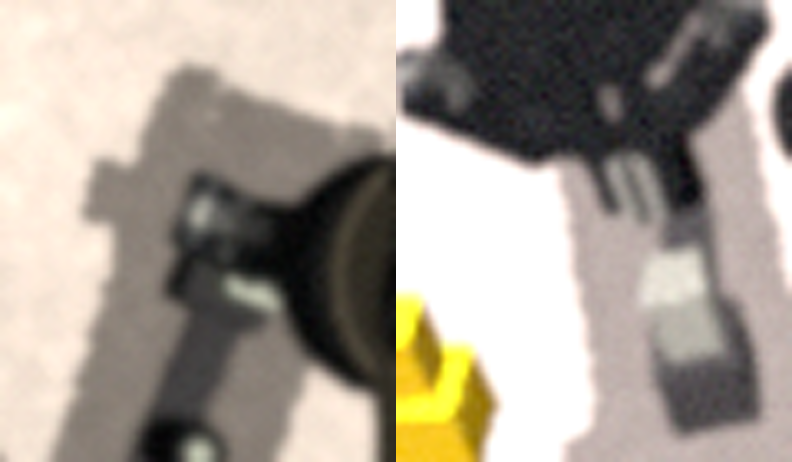

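>>> arm_command(commands=[0, 0, -0.05, 0, 0, 0, 0, 0, 0, -0.09, 0, 0, 0, 0, 0, -0.05, -0.09, 0, 0, 0, 0, 0, -0.1, -0.09, 0, 0, 0, 0, 0, -0.1, -0.09, 0, 0, 0, 0])

```text
t: 4.0
eef_pos: [0.4981, -0.1657, 0.1802]
tool_rot: [-0.002, 0.982, -0.188, 0.001]
contact_force: [-0.2, 0.1, -0.6]
gripper_width: -0.0
grasp_force: 0.0
```

```bash
cat > snap.py <<'E'
import sys; from h import *
o=get_obs(); c=read_camera("scene"); c["P"]=o["eef_pos"]; c["w"]=o["gripper_width"]; np.save(sys.argv[1],c,allow_pickle=True); print(c["P"],c["w"],o["q"])
E
python3 snap.py s0.npy
```

```text
[ 0.49810356 -0.16570112  0.18020941] -0.0002808538748743957 [ 0.3166905   0.25399291 -0.13180675  1.9232016   0.03575669  0.96578317
 -1.78123003]
```

>>> arm_command(commands=[0, 0, 0, 0, 0, 0, 0.3, 0, 0, 0, 0, 0, 0, 0.3, 0, 0, 0, 0, 0, 0, 0.3, 0, 0, 0, 0, 0, 0, 0.3])

```text
t: 4.45
eef_pos: [0.4949, -0.1745, 0.1799]
tool_rot: [0.0, 0.981, -0.195, -0.0]
contact_force: [-0.2, 0.4, -0.4]
gripper_width: 0.298
grasp_force: 0.0
```

```bash
python3 snap.py s1.npy
```

```text
[ 0.49490506 -0.17450873  0.17993549] 0.2979633081570931 [ 0.32403246  0.25401171 -0.12266396  1.92372958  0.03765789  0.9663362
 -1.7785667 ]
```

>>> arm_command(commands=[0, 0, 0, 0, 0, 0, 1, 0, 0, 0, 0, 0, 0, 1, 0, 0, 0, 0, 0, 0, 1, 0, 0, 0, 0, 0, 0, 1, 0, 0, 0, 0, 0, 0, 1])

```text
t: 5.0
eef_pos: [0.4954, -0.1735, 0.1801]
tool_rot: [0.0, 0.981, -0.194, 0.0]
contact_force: [0.4, 0.4, -0.2]
gripper_width: 1.0
grasp_force: 0.0
```

```bash
python3 snap.py s2.npy; python3 - <<'E'
from h import *
pan=[]
for i in range(3):
    c=np.load(f"s{i}.npy",allow_pickle=True).item(); P=c["P"]; u,v=proj(c,P).astype(int); u0,v0=u-30,v-60
    im=np.clip(c["img"][v0:v0+90,u0:u0+44+16].astype(float)*1.8,0,255).astype(np.uint8); f=4.4
    im=cv2.resize(im,None,fx=f,fy=f,interpolation=cv2.INTER_CUBIC)
    for z in(0,.03,.073): cv2.circle(im,tuple(int(x) for x in (proj(c,[P[0],P[1],P[2]+z])-[u0,v0]+.5)*f),2,(255,0,0),-1)
    pan.append(im)
save("grips.png",np.hstack(pan))
E
```

```text
[ 0.49535747 -0.17350108  0.18012003] 1.0001560205800049 [ 0.32285337  0.25378414 -0.12353143  1.92357475  0.03763428  0.96634063
 -1.77869793]
```

View pics/grips.png

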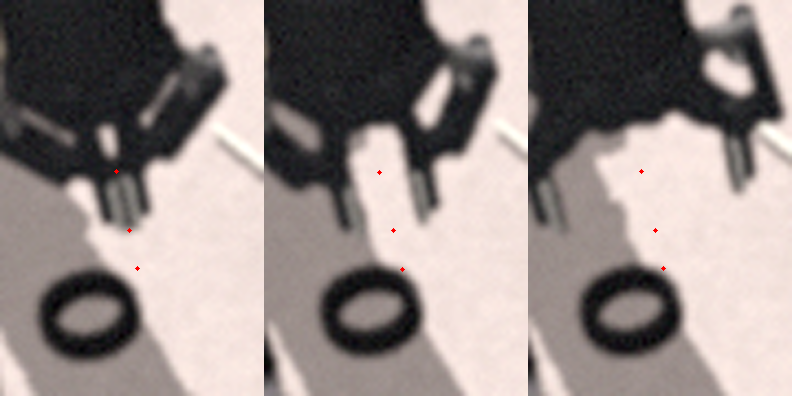

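The panels (shut, 0.3, open) show the real fingertips about 33 mm above the reported TCP. The first close therefore passed just over the boss. I'll allow for that offset from here.

```bash
python3 rel.py 0.4564 -0.2673 0.11 -23
```

```text
5.05 [ 0.3228  0.2538 -0.1235  1.9236  0.0376  0.9664 -1.7787] [ 0.4954 -0.1735  0.1801] [-0.9153 -0.4755  0.0761] [0.0184 0.0183 0.0619]
[-0.0004  0.1016  0.0701] [ 0.0001 -0.0027  0.6711]
```

>>> arm_command(commands=[0, 0.05, 0, 0, 0, 0.7, 1, 0, 0.1, 0.02, 0, 0, 0.7, 1, 0, 0.1016, 0.06, 0, 0, 0.7, 1, 0, 0.1016, 0.1, 0, 0, 0.7, 1, 0, 0.1016, 0.13, 0, 0, 0.7, 1, 0, 0.1016, 0.145, 0, 0, 0.7, 1, 0, 0.1016, 0.16, 0, 0, 0.7, 1, 0, 0.1016, 0.16, 0, 0, 0.7, 1])

```text
t: 5.85
eef_pos: [0.4554, -0.2668, 0.0183]
tool_rot: [-0.0, 0.98, -0.2, -0.002]
contact_force: [-0.4, 0.4, 0.6]
gripper_width: 0.998
grasp_force: 0.0
```

>>> arm_command(commands=[0, 0, 0, 0, 0, 0, 0, 0, 0, 0, 0, 0, 0, 0, 0, 0, 0, 0, 0, 0, 0, 0, 0, 0, 0, 0, 0, 0, 0, 0, 0, 0, 0, 0, 0, 0, 0, 0, 0, 0, 0, 0], force=60)

```text
t: 6.45
eef_pos: [0.4573, -0.2674, 0.0208]
tool_rot: [0.0, 0.98, -0.2, 0.001]
contact_force: [-1.2, 1.6, 5.9]
gripper_width: 0.244
grasp_force: 58.3
```

>>> arm_command(commands=[0, 0, -0.01, 0, 0, 0, 0, 0, 0, -0.03, 0, 0, 0, 0, 0, 0, -0.07, 0, 0, 0, 0, 0, 0, -0.11, 0, 0, 0, 0, 0, 0, -0.15, 0, 0, 0, 0, 0, 0, -0.15, 0, 0, 0, 0, 0, 0, -0.15, 0, 0, 0, 0])

```text
t: 7.15
eef_pos: [0.4565, -0.2676, 0.1706]
tool_rot: [0.0, 0.98, -0.2, 0.0]
contact_force: [0.2, 0.2, -5.5]
gripper_width: 0.245
grasp_force: 59.3
```

```bash
python3 rel.py 0.5678 -0.0167 0.171 39
```

```text
7.15 [ 0.4674  0.2682 -0.0657  1.9282  0.0217  0.9448 -1.5816] [ 0.4565 -0.2676  0.1706] [ 0.2247  0.1627 -5.4922] [ 0.0052  0.0163 -0.0013]
[ 0.0042 -0.2744 -0.0005] [  0.0422  -0.0478 -62.0436]
```

>>> arm_command(commands=[0.001, -0.036, 0, 0, 0, -8, 0, 0.001, -0.073, 0, 0, 0, -16, 0, 0.002, -0.11, 0, 0, 0, -24, 0, 0.002, -0.147, 0, 0, 0, -32, 0, 0.003, -0.184, 0, 0, 0, -40, 0, 0.003, -0.22, 0, 0, 0, -48, 0, 0.004, -0.255, 0, 0, 0, -56, 0, 0.0042, -0.2744, 0, 0, 0, -62, 0])

```text
t: 7.95
eef_pos: [0.567, -0.0128, 0.1677]
tool_rot: [-0.002, 0.941, 0.338, -0.001]
contact_force: [0.3, -0.5, -3.6]
gripper_width: 0.24
grasp_force: 59.5
```

>>> arm_command(commands=[0, 0, 0, 0, 0, 0, 0, 0, 0, 0, 0, 0, 0, 0, 0, 0, 0, 0, 0, 0, 0])

```text
t: 8.25
eef_pos: [0.5666, -0.0182, 0.1686]
tool_rot: [-0.0, 0.943, 0.332, -0.002]
contact_force: [-0.3, -0.7, -4.0]
gripper_width: 0.246
grasp_force: 59.5
```

```bash
python3 - <<'E'
from h import *
from rel import rel
o=get_obs(); P=o["eef_pos"]; print(o["t"],P,o["tool_rot"],o["contact_force"],rel([.5678,-.0167,.171],39))
uz=P[2]-.0208
pan=[]
for n,hw in(("top",30),("scene",30)):
    c=read_camera(n); u,v=proj(c,[*P[:2],uz]).astype(int); u0,v0=u-hw,v-hw
    im=np.clip(c["img"][v0:v0+2*hw,u0:u0+2*hw].astype(float)*1.6,0,255).astype(np.uint8); f=400/2/hw
    im=cv2.resize(im,(400,400),interpolation=cv2.INTER_CUBIC)
    def pt(p,col): cv2.circle(im,tuple(int(x) for x in (proj(c,p)-[u0,v0]+.5)*f),2,col,-1)
    a=np.radians(39); R=np.array([[np.cos(a),-np.sin(a)],[np.sin(a),np.cos(a)]])
    for s in((17,17),(17,-17),(-17,-17),(-17,17)):
        q=R@(np.array(s)/1e3)+P[:2]; pt([*q,uz],(255,0,0)); pt([*q,uz+.042],(0,255,0))
    q=R@np.array([-.07,0])+P[:2]; pt([*q,uz+.101],(255,0,255))
    for s in((8,8),(8,-8),(-8,-8),(-8,8)): pt([*(R@(np.array(s)/1e3)+[.5678,-.0167]),.089],(0,0,255))
    pan.append(im)
save("over.png",np.hstack(pan))
E
```

```text
8.25 [ 0.5666 -0.0182  0.1686] [-0.0001  0.9432  0.3323 -0.0016] [-0.2623 -0.6797 -4.002 ] (array([ 0.0019, -0.0004, -0.0024]), array([-0.0754,  0.1701, -0.1811]))
```

View pics/over.png

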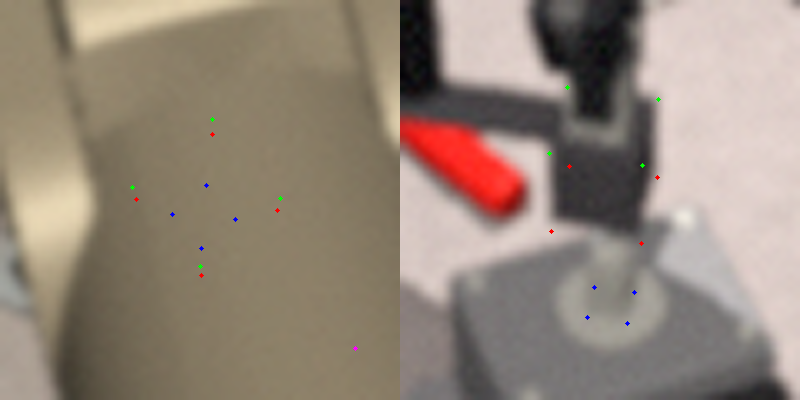

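Scene panel: the hub at about (595,170) hangs over the shaft collar at (611,303), and looks a little high or far back compared with the prediction. I'll correct sideways and feel downward.

>>> arm_command(commands=[0.002, 0, 0, 0, 0, 0, 0, 0.002, 0, 0.01, 0, 0, 0, 0, 0.002, 0, 0.02, 0, 0, 0, 0, 0.002, 0, 0.024, 0, 0, 0, 0, 0.002, 0, 0.026, 0, 0, 0, 0, 0.002, 0, 0.028, 0, 0, 0, 0, 0.002, 0, 0.028, 0, 0, 0, 0])

```text
t: 9.05
eef_pos: [0.5695, -0.0153, 0.1419]
tool_rot: [-0.0, 0.943, 0.334, -0.0]
contact_force: [0.3, -0.6, -4.7]
gripper_width: 0.249
grasp_force: 59.5
```

```bash
python3 - <<'E'
from h import *
np.set_printoptions(precision=4,suppress=True,linewidth=200)
c=read_camera("scene"); P=get_obs()["eef_pos"]; print(P); uz=P[2]-.0208
u,v=proj(c,[*P[:2],uz]).astype(int); g=c["img"].mean(2)
print(u,v); print(np.arange(u-14,u+12)); 
for r in range(v-16,v+16): print(r,g[r,u-14:u+12].astype(int))
a=np.radians(39); R=np.array([[np.cos(a),-np.sin(a)],[np.sin(a),np.cos(a)]])
for s in((17,-17),(17,17),(-17,-17)): print(s,proj(c,[*(R@(np.array(s)/1e3)+P[:2]),uz]),proj(c,[*(R@(np.array(s)/1e3)+P[:2]),uz+.042]))
E
```

```text
[ 0.5696 -0.0153  0.1422]
260 190
[246 247 248 249 250 251 252 253 254 255 256 257 258 259 260 261 262 263 264 265 266 267 268 269 270 271]
174 [ 77  83  89  96 103 107 107 108 104  89  62  35  20  16  19  22  45  63  66  68  90 107 119 129 133 134]
175 [ 51  54  59  63  68  70  74  78  83  76  59  35  19  16  19  27  47  68  67  59  66  79 100 122 132 134]
176 [ 43  42  43  43  43  46  48  51  57  60  55  35  23  19  17  24  50  70  69  56  47  56  84 113 129 135]
177 [ 44  44  46  43  41  45  43  40  44  52  53  34  22  20  15  27  51  70  67  55  43  46  76 112 129 133]
178 [ 41  44  42  41  44  43  45  40  44  52  56  46  31  32  27  33  52  71  69  55  42  43  76 111 130 133]
179 [ 43  44  44  42  44  41  45  41  43  57  65  64  57  53  50  46  59  73  68  54  44  47  75 111 131 134]
180 [ 42  42  47  52  51  45  42  39  41  56  69  72  70  67  65  66  72  77  71  54  43  45  75 112 130 133]
181 [ 40  44  63  81  79  73  64  49  43  53  62  66  65  64  66  69  72  74  67  52  39  41  75 111 130 134]
182 [ 40  50  84 108 112 108  95  66  43  44  47  47  50  51  53  57  61  63  62
[... 1879 characters left out ...]
0  91  98  99  97  94  93  93  90  90  90  95  98 100 100  97  85  76  74  75]
201 [ 74  74  75  74  75  73  76  86  95  99  98  98  97  96  96  97  97  98 100 101  98  89  81  74  74  74]
202 [ 74  75  75  75  76  73  75  81  90  95  98 100  99  99  98  97  99 100 100  97  90  82  75  75  72  74]
203 [77 75 74 76 74 74 75 76 84 88 93 97 98 98 99 99 98 97 92 88 82 76 72 73 74 74]
204 [74 76 75 77 75 75 74 74 76 78 84 89 91 94 95 92 92 88 85 80 74 73 73 73 75 74]
205 [73 74 76 76 74 75 74 74 74 74 77 79 82 86 84 83 83 78 77 75 75 76 73 75 75 76]
(17, -17) [266.3395 196.1614] [266.5142 184.9682]
(17, 17) [268.6052 186.33  ] [268.8561 175.0679]
(-17, -17) [253.1374 194.311 ] [252.8365 183.109 ]
```

>>> arm_command(commands=[0, 0, 0.001, 0, 0, 0, 0, 0, 0, 0.002, 0, 0, 0, 0, 0, 0, 0.003, 0, 0, 0, 0, 0, 0, 0.004, 0, 0, 0, 0, 0, 0, 0.004, 0, 0, 0, 0])

```text
t: 9.6
eef_pos: [0.5694, -0.0154, 0.1379]
tool_rot: [-0.0, 0.943, 0.334, -0.0]
contact_force: [-0.4, 0.5, -3.8]
gripper_width: 0.247
grasp_force: 59.5
```

>>> arm_command(commands=[0, 0, 0.001, 0, 0, 0, 0, 0, 0, 0.002, 0, 0, 0, 0, 0, 0, 0.003, 0, 0, 0, 0, 0, 0, 0.004, 0, 0, 0, 0, 0, 0, 0.004, 0, 0, 0, 0])

```text
t: 10.1
eef_pos: [0.5697, -0.0157, 0.1342]
tool_rot: [0.0, 0.943, 0.333, 0.0]
contact_force: [0.7, -1.3, -2.3]
gripper_width: 0.246
grasp_force: 59.8
```

>>> arm_command(commands=[0, 0, 0.001, 0, 0, 0, 0, 0, 0, 0.002, 0, 0, 0, 0, 0, 0, 0.003, 0, 0, 0, 0, 0, 0, 0.003, 0, 0, 0, 0])

```text
t: 10.5
eef_pos: [0.5696, -0.016, 0.131]
tool_rot: [0.0, 0.943, 0.333, -0.0]
contact_force: [0.3, -2.8, -3.4]
gripper_width: 0.246
grasp_force: 59.6
```

```bash
python3 rel.py
```

```text
10.5 [ 0.204   0.4025 -0.3609  1.8555  0.1763  0.9144 -1.1297] [ 0.5696 -0.016   0.131 ] [ 0.33   -2.8158 -3.3926] [-0.8083 -0.2278 -0.0174]
```

>>> arm_command(commands=[-0.0005, 0.001, 0, 0, 0, 0, 0, -0.001, 0.002, 0, 0, 0, 0, 0, -0.001, 0.002, 0, 0, 0, 0, 0])

```text
t: 10.8
eef_pos: [0.5697, -0.017, 0.1308]
tool_rot: [-0.0, 0.943, 0.334, -0.0]
contact_force: [-0.0, -0.8, -4.2]
gripper_width: 0.25
grasp_force: 59.5
```

```bash
python3 rel.py
```

```text
10.8 [ 0.2068  0.4034 -0.3613  1.8547  0.1749  0.915  -1.1255] [ 0.5697 -0.017   0.1308] [-0.0095 -0.7997 -4.2438] [ 0.0315 -0.0339  0.0219]
```

>>> arm_command(commands=[0, 0, 0.001, 0, 0, 0, 0, 0, 0, 0.002, 0, 0, 0, 0, 0, 0, 0.003, 0, 0, 0, 0, 0, 0, 0.004, 0, 0, 0, 0, 0, 0, 0.004, 0, 0, 0, 0])

```text
t: 11.3
eef_pos: [0.5699, -0.0175, 0.1269]
tool_rot: [-0.0, 0.943, 0.334, -0.0]
contact_force: [0.2, 0.3, -5.0]
gripper_width: 0.247
grasp_force: 59.5
```

```bash
python3 rel.py
```

```text
11.3 [ 0.2057  0.4081 -0.3597  1.858   0.1782  0.9071 -1.1278] [ 0.5699 -0.0175  0.1269] [ 0.2226  0.3496 -5.03  ] [ 0.0133  0.009  -0.0278]
```

Sliding freely, so the flats are engaged. Continuing down.

>>> arm_command(commands=[0, 0, 0.002, 0, 0, 0, 0, 0, 0, 0.004, 0, 0, 0, 0, 0, 0, 0.006, 0, 0, 0, 0, 0, 0, 0.007, 0, 0, 0, 0, 0, 0, 0.008, 0, 0, 0, 0, 0, 0, 0.008, 0, 0, 0, 0])

```text
t: 11.9
eef_pos: [0.5699, -0.0175, 0.1189]
tool_rot: [-0.0, 0.943, 0.334, -0.0]
contact_force: [-0.2, 0.1, -5.2]
gripper_width: 0.245
grasp_force: 59.5
```

```bash
python3 rel.py
```

```text
11.9 [ 0.2035  0.4179 -0.3575  1.8645  0.1834  0.8914 -1.1323] [ 0.5699 -0.0175  0.1189] [-0.239   0.0635 -5.2297] [ 0.1151  0.0332 -0.0337]
```

>>> arm_command(commands=[0, 0, 0.002, 0, 0, 0, 0, 0, 0, 0.004, 0, 0, 0, 0, 0, 0, 0.005, 0, 0, 0, 0, 0, 0, 0.006, 0, 0, 0, 0, 0, 0, 0.007, 0, 0, 0, 0, 0, 0, 0.007, 0, 0, 0, 0])

```text
t: 12.5
eef_pos: [0.5699, -0.0174, 0.1119]
tool_rot: [-0.0, 0.943, 0.334, -0.0]
contact_force: [-1.2, 0.3, -4.6]
gripper_width: 0.246
grasp_force: 59.6
```

```bash
python3 rel.py
```

```text
12.5 [ 0.2014  0.4265 -0.3555  1.8701  0.1882  0.8776 -1.1362] [ 0.5699 -0.0174  0.1119] [-1.1586  0.33   -4.6045] [0.2412 0.0567 0.017 ]
```

>>> arm_command(commands=[0, 0, 0.001, 0, 0, 0, 0, 0, 0, 0.002, 0, 0, 0, 0, 0, 0, 0.003, 0, 0, 0, 0, 0, 0, 0.003, 0, 0, 0, 0])

```text
t: 12.9
eef_pos: [0.5701, -0.0173, 0.1099]
tool_rot: [0.0, 0.943, 0.334, 0.0]
contact_force: [-3.5, 0.6, 4.0]
gripper_width: 0.246
grasp_force: 60.7
```

Seated: it stopped at z 0.1099, which puts the underside at 0.089, with light upward force. Release, rise 18 mm and slide along to the handle.

>>> arm_command(commands=[0, 0, -0.001, 0, 0, 0, 0.6, 0, 0, -0.001, 0, 0, 0, 0.6, 0, 0, -0.001, 0, 0, 0, 0.6, 0, 0, -0.01, 0, 0, 0, 0.6, 0, 0, -0.02, 0, 0, 0, 0.6, -0.025, 0, -0.02, 0, 0, 0, 0.6, -0.05, 0, -0.02, 0, 0, 0, 0.6, -0.07, 0, -0.02, 0, 0, 0, 0.6])

```text
t: 13.7
eef_pos: [0.5151, -0.0625, 0.1301]
tool_rot: [0.0, 0.943, 0.333, 0.0]
contact_force: [1.2, 0.4, 0.6]
gripper_width: 0.599
grasp_force: 0.0
```

>>> arm_command(commands=[0, 0, 0, 0, 0, 0, 0.6, 0, 0, 0.004, 0, 0, 0, 0.6, 0, 0, 0.004, 0, 0, 0, 0, 0, 0, 0.004, 0, 0, 0, 0, 0, 0, 0.004, 0, 0, 0, 0, 0, 0, 0.004, 0, 0, 0, 0, 0, 0, 0.004, 0, 0, 0, 0], force=40)

```text
t: 14.4
eef_pos: [0.5161, -0.061, 0.1251]
tool_rot: [-0.0, 0.943, 0.334, 0.0]
contact_force: [1.7, 1.9, -0.7]
gripper_width: 0.24
grasp_force: 39.1
```

```bash
python3 rel.py; python3 - <<'E'
from h import *
o=get_obs(); P=o["eef_pos"]; w,x,y,z=o["tool_rot"]; yaw=2*np.arctan2(y,x); print(np.degrees(yaw))
E
```

```text
14.4 [ 0.2979  0.3327 -0.3603  1.9753  0.1521  0.8585 -1.034 ] [ 0.5161 -0.061   0.1251] [ 1.6869  1.8702 -0.6764] [ 0.3567 -0.3362 -0.0179]
39.002923050573656
```

>>> arm_command(commands=[0.0003, -0.007, 0, 0, 0, 0, 0, 0.0014, -0.0139, 0, 0, 0, 0, 0, 0.0031, -0.0207, 0, 0, 0, 0, 0, 0.0055, -0.0273, 0, 0, 0, 0, 0, 0.0086, -0.0336, 0, 0, 0, 0, 0, 0.0122, -0.0395, 0, 0, 0, 0, 0, 0.0165, -0.0451, 0, 0, 0, 0, 0, 0.0212, -0.0502, 0, 0, 0, 0, 0])

```text
t: 15.2
eef_pos: [0.5001, -0.0092, 0.1252]
tool_rot: [0.0, 0.943, 0.333, -0.001]
contact_force: [0.1, -4.9, 1.9]
gripper_width: 0.242
grasp_force: 39.8
```

```bash
cat > w.py <<'E'
from h import *
np.set_printoptions(precision=4,suppress=True)
o=get_obs(); P=o["eef_pos"][:2]; d=P-[.5701,-.0173]; a=np.degrees(np.arctan2(d[1],d[0])); er=d/np.linalg.norm(d); et=np.array([er[1],-er[0]])
print("t",o["t"],"theta",np.radians((-141-a)%360),"r",np.linalg.norm(d),"z",o["eef_pos"][2],"F rad,tan(cw)",o["contact_force"][:2]@er,o["contact_force"][:2]@et,"q",o["q"],"M",o["torque"])
E
python3 w.py
```

```text
t 15.2 theta 0.7962445292731948 r 0.0705010199695658 z 0.12518594752301243 F rad,tan(cw) -0.6334269665868014 -4.874629494229955 q [ 0.2212  0.3063 -0.3871  2.0156  0.1534  0.8478 -1.1426] M [-1.2437 -0.3382 -0.0416]
```

>>> arm_command(commands=[0.0053, -0.0046, 0, 0, 0, 0, 0, 0.0109, -0.0087, 0, 0, 0, 0, 0, 0.017, -0.0122, 0, 0, 0, 0, 0, 0.0234, -0.015, 0, 0, 0, 0, 0, 0.03, -0.0172, 0, 0, 0, 0, 0, 0.0369, -0.0188, 0, 0, 0, 0, 0, 0.0438, -0.0196, 0, 0, 0, 0, 0, 0.0508, -0.0198, 0, 0, 0, 0, 0])

```text
t: 16.0
eef_pos: [0.5257, 0.039, 0.125]
tool_rot: [-0.0, 0.943, 0.334, -0.002]
contact_force: [-3.9, -2.5, 8.0]
gripper_width: 0.246
grasp_force: 40.4
```

```bash
python3 w.py
```

```text
t 16.0 theta 1.5837520665646894 r 0.07171699920072547 z 0.12497055741550857 F rad,tan(cw) 0.40627857452068944 -4.596090341914069 q [ 0.1356  0.3517 -0.3977  1.9528  0.1742  0.8742 -1.2433] M [-0.9794  1.046  -0.0237]
```

>>> arm_command(commands=[0.007, 0.0006, 0, 0, 0, 0, 0, 0.0139, 0.0018, 0, 0, 0, 0, 0, 0.0206, 0.0037, 0, 0, 0, 0, 0, 0.0271, 0.0063, 0, 0, 0, 0, 0, 0.0333, 0.0095, 0, 0, 0, 0, 0, 0.0391, 0.0134, 0, 0, 0, 0, 0, 0.0446, 0.0178, 0, 0, 0, 0, 0, 0.0496, 0.0227, 0, 0, 0, 0, 0])

```text
t: 16.8
eef_pos: [0.578, 0.0546, 0.1249]
tool_rot: [-0.002, 0.942, 0.334, -0.002]
contact_force: [-6.8, 1.7, 8.4]
gripper_width: 0.239
grasp_force: 40.2
```

```bash
python3 w.py
```

```text
t 16.8 theta 2.3607985393627944 r 0.07233480408717755 z 0.12486115385626578 F rad,tan(cw) 0.9880796504231668 -6.900732724491837 q [ 0.1006  0.4325 -0.3855  1.8298  0.1952  0.9214 -1.2609] M [0.0824 1.5484 0.0195]
```

>>> arm_command(commands=[0.0023, 0.0026, 0, 0, 0, 0, 0, 0.0045, 0.0054, 0, 0, 0, 0, 0, 0.0065, 0.0082, 0, 0, 0, 0, 0, 0.0084, 0.0112, 0, 0, 0, 0, 0, 0.0101, 0.0142, 0, 0, 0, 0, 0, 0.0117, 0.0174, 0, 0, 0, 0, 0, 0.0131, 0.0206, 0, 0, 0, 0, 0, 0.0143, 0.0238, 0, 0, 0, 0, 0])

```text
t: 17.6
eef_pos: [0.6044, 0.0461, 0.1249]
tool_rot: [-0.002, 0.942, 0.335, -0.001]
contact_force: [-4.6, 3.3, 6.7]
gripper_width: 0.242
grasp_force: 40.1
```

```bash
python3 w.py
```

```text
t 17.6 theta 2.746681244717266 r 0.07211274133713909 z 0.12493257821500967 F rad,tan(cw) 0.7261685195262608 -5.612176323764895 q [ 0.1082  0.4694 -0.376   1.7698  0.2013  0.944  -1.2382] M [ 0.633   1.2559 -0.0026]
```

>>> arm_command(commands=[0.0009, 0.0027, 0, 0, 0, 0, 0, 0.0017, 0.0053, 0, 0, 0, 0, 0, 0.0023, 0.0081, 0, 0, 0, 0, 0, 0.0029, 0.0108, 0, 0, 0, 0, 0, 0.0033, 0.0136, 0, 0, 0, 0, 0, 0.0033, 0.0136, 0, 0, 0, 0, 0])

```text
t: 18.2
eef_pos: [0.6162, 0.0378, 0.125]
tool_rot: [-0.002, 0.942, 0.335, -0.001]
contact_force: [-2.8, 3.1, 4.9]
gripper_width: 0.246
grasp_force: 40.1
```

```bash
python3 w.py
```

```text
t 18.2 theta 2.948100163228497 r 0.07182106056611254 z 0.12502199173779768 F rad,tan(cw) 0.580771415995754 -4.0762944090424345 q [ 0.1179  0.485  -0.371   1.7437  0.2033  0.9533 -1.2213] M [0.6627 0.8144 0.0015]
```

>>> arm_command(commands=[0.0003, 0.0021, 0, 0, 0, 0, 0, 0.0005, 0.0042, 0, 0, 0, 0, 0, 0.0006, 0.0063, 0, 0, 0, 0, 0, 0.0006, 0.0063, 0, 0, 0, 0, 0])

```text
t: 18.6
eef_pos: [0.6207, 0.0335, 0.1251]
tool_rot: [-0.002, 0.942, 0.335, -0.001]
contact_force: [-2.6, 3.9, 5.3]
gripper_width: 0.238
grasp_force: 40.0
```

```bash
python3 w.py
```

```text
t 18.6 theta 3.0352496760556447 r 0.07169873407991616 z 0.12506720441880936 F rad,tan(cw) 0.9190428628015617 -4.572029078623876 q [ 0.1232  0.491  -0.369   1.7334  0.2038  0.9572 -1.2127] M [0.7277 0.7878 0.0019]
```

>>> arm_command(commands=[0, 0.0015, 0, 0, 0, 0, 0, 0, 0.003, 0, 0, 0, 0, 0, 0, 0.004, 0, 0, 0, 0, 0, 0, 0.004, 0, 0, 0, 0, 0])

```text
t: 19.0
eef_pos: [0.6233, 0.0307, 0.1251]
tool_rot: [-0.003, 0.942, 0.335, -0.0]
contact_force: [-3.1, 4.1, 4.1]
gripper_width: 0.238
grasp_force: 40.0
```

```bash
python3 w.py
```

```text
t 19.0 theta 3.088715143387781 r 0.07162736514645633 z 0.1251164231005233 F rad,tan(cw) 0.45988502749668114 -5.076697996304323 q [ 0.1268  0.4944 -0.3679  1.7276  0.204   0.9593 -1.207 ] M [ 0.8222  0.7766 -0.0052]
```

>>> arm_command(commands=[0, 0.001, 0, 0, 0, 0, 0, 0, 0.002, 0, 0, 0, 0, 0, 0, 0.003, 0, 0, 0, 0, 0, 0, 0.003, 0, 0, 0, 0, 0])

```text
t: 19.4
eef_pos: [0.6252, 0.0284, 0.1251]
tool_rot: [-0.003, 0.942, 0.335, -0.0]
contact_force: [-2.7, 4.7, 5.1]
gripper_width: 0.241
grasp_force: 40.0
```

```bash
python3 w.py
```

```text
t 19.4 theta 3.1296349494493563 r 0.07156789489299666 z 0.1250981350426047 F rad,tan(cw) 0.8979131121224607 -5.366709780402321 q [ 0.1296  0.497  -0.367   1.7233  0.2042  0.961  -1.2027] M [ 0.7981  0.7538 -0.0351]
```

>>> arm_command(commands=[0, 0.001, 0, 0, 0, 0, 0, 0, 0.002, 0, 0, 0, 0, 0, 0, 0.003, 0, 0, 0, 0, 0, 0, 0.003, 0, 0, 0, 0, 0])

```text
t: 19.8
eef_pos: [0.627, 0.026, 0.1251]
tool_rot: [-0.003, 0.942, 0.335, -0.0]
contact_force: [-2.2, 3.8, 4.9]
gripper_width: 0.242
grasp_force: 40.0
```

```bash
python3 w.py
```

```text
t 19.8 theta 3.1715347452089753 r 0.07153642801244015 z 0.12508156231004486 F rad,tan(cw) 0.5804597049215197 -4.35382495746031 q [ 0.1325  0.4996 -0.366   1.7189  0.2044  0.9629 -1.1984] M [ 0.8782  0.7533 -0.0268]
```

>>> arm_command(commands=[0, 0.001, 0, 0, 0, 0, 0, 0, 0.002, 0, 0, 0, 0, 0, 0, 0.003, 0, 0, 0, 0, 0, 0, 0.003, 0, 0, 0, 0, 0])

```text
t: 20.2
eef_pos: [0.6286, 0.024, 0.125]
tool_rot: [-0.003, 0.942, 0.335, -0.001]
contact_force: [-3.7, 5.2, 5.3]
gripper_width: 0.244
grasp_force: 40.2
```

```bash
python3 w.py; python3 - <<'E'
from h import *
from scipy.ndimage import gaussian_filter1d as gf
c=read_camera("scene"); s=np.load("scene.npy",allow_pickle=True).item()
for nm,k in(("before",s),("now",c)):
    g=k["img"].astype(float).mean(2); d=np.array([np.cos(np.radians(-17)),np.sin(np.radians(-17))]); n=np.array([-d[1],d[0]])
    for off in(-.03,.03):
        x=np.arange(.03,.22,.004); v=[]
        for a in x:
            u,w=proj(k,[*(np.array([.5678,-.0167])+d*a+n*off),.079]); v.append(cv2.getRectSubPix(g.astype(np.float32),(1,1),(u,w))[0,0])
        print(nm,off,np.array(v).astype(int).tolist())
E
```

```text
t 20.2 theta 3.2070352277546776 r 0.0716192834717015 z 0.12499510355114797 F rad,tan(cw) -0.006722996724598836 -6.429133657261094 q [ 0.1352  0.5022 -0.3654  1.7147  0.2043  0.9651 -1.1941] M [ 0.9683  0.9689 -0.021 ]
before -0.03 [113, 104, 81, 58, 51, 39, 25, 23, 25, 23, 28, 62, 95, 104, 104, 104, 103, 104, 105, 104, 104, 105, 106, 103, 73, 35, 26, 28, 28, 29, 29, 26, 16, 11, 9, 11, 7, 6, 11, 33, 78, 106, 109, 104, 106, 106, 106, 107]
before 0.03 [114, 108, 90, 66, 53, 44, 33, 24, 24, 24, 24, 48, 83, 103, 103, 104, 104, 104, 104, 104, 104, 104, 104, 105, 90, 51, 27, 26, 24, 26, 26, 25, 21, 14, 13, 4, 6, 22, 44, 65, 75, 76, 77, 84, 100, 105, 105, 106]
now -0.03 [102, 102, 84, 61, 58, 58, 56, 57, 56, 58, 58, 58, 59, 57, 42, 29, 27, 26, 25, 31, 67, 101, 109, 109, 110, 110, 111, 110, 111, 111, 110, 111, 110, 79, 38, 32, 30, 33, 33, 33, 29, 17, 30, 86, 110, 110, 111, 112]
now 0.03 [74, 74, 69, 60, 58, 59, 58, 58, 56, 56, 56, 56, 58, 63, 55, 32, 14, 13, 15, 12, 27, 54, 65, 70, 88, 104, 110, 110, 109, 110, 110, 109, 109, 99, 55, 27, 28, 29, 28, 28, 28, 23, 18, 62, 104, 111, 110, 110]
```

Breaker marks have moved about 36 mm, so it is at or near the stop. One more gentle feel.

>>> arm_command(commands=[-0.0003, 0.001, 0, 0, 0, 0, 0, -0.0005, 0.002, 0, 0, 0, 0, 0, -0.0005, 0.002, 0, 0, 0, 0, 0])

```text
t: 20.55
eef_pos: [0.6291, 0.0233, 0.125]
tool_rot: [-0.003, 0.942, 0.335, -0.001]
contact_force: [-4.7, 7.1, 6.7]
gripper_width: 0.245
grasp_force: 40.3
```

```bash
python3 w.py
```

```text
t 20.55 theta 3.219318863572574 r 0.07160453302460389 z 0.12503821879205942 F rad,tan(cw) 0.11346521904244268 -8.518770075421752 q [ 0.1373  0.5033 -0.3659  1.713   0.2032  0.9661 -1.1908] M [ 1.4275  1.1975 -0.0155]
```

>>> arm_command(commands=[-0.0002, 0.001, 0, 0, 0, 0, 0, -0.0003, 0.0015, 0, 0, 0, 0, 0, -0.0003, 0.0015, 0, 0, 0, 0, 0])

```text
t: 20.85
eef_pos: [0.6294, 0.0228, 0.125]
tool_rot: [-0.004, 0.942, 0.335, -0.001]
contact_force: [-5.6, 7.3, 6.9]
gripper_width: 0.239
grasp_force: 40.4
```

```bash
python3 w.py
```

```text
t 20.85 theta 3.227643276980428 r 0.07158152499097857 z 0.1250046300804792 F rad,tan(cw) -0.5274562983637299 -9.159796954554704 q [ 0.1387  0.5042 -0.3662  1.7117  0.2026  0.9671 -1.1885] M [ 1.8151  1.438  -0.0389]
```

>>> arm_command(commands=[0, -0.002, 0, 0, 0, 0, 0, 0, -0.004, 0, 0, 0, 0, 0, 0, -0.004, 0, 0, 0, 0, 0.5, 0, -0.004, 0, 0, 0, 0, 0.6, 0, -0.004, 0, 0, 0, 0, 0.6, 0, -0.004, -0.005, 0, 0, 0, 0.6, 0, -0.004, -0.007, 0, 0, 0, 0.6])

```text
t: 21.55
eef_pos: [0.6295, 0.0186, 0.1326]
tool_rot: [0.0, 0.943, 0.333, 0.0]
contact_force: [0.7, 0.9, 0.4]
gripper_width: 0.6
grasp_force: 0.0
```

```bash
python3 w.py; python3 rel.py 0.5701 -0.0173 0.132 38; python3 - <<'E'
from h import *
c=read_camera("scene"); s=np.load("scene.npy",allow_pickle=True).item()
d=np.array([np.cos(np.radians(-17)),np.sin(np.radians(-17))]); n=np.array([-d[1],d[0]])
def prof(k,off,r=.0005):
    g=k["img"].astype(np.float32).mean(2); x=np.arange(.03,.22,r)
    return np.array([cv2.getRectSubPix(g,(1,1),tuple(map(float,proj(k,[*(np.array([.5678,-.0167])+d*a+n*off),.079]))))[0,0] for a in x])
for off in(-.03,-.01,.01,.03):
    a,b=prof(s,off),prof(c,off); f=lambda p:[np.where((p[i:-1]-65)*(p[i+1:]-65)<0)[0] for i in(0,)][0]*.5+30
    print(off,f(a),f(b))
E
```

```text
t 21.55 theta 3.2784431869843984 r 0.06945120744255807 z 0.13256687868874065 F rad,tan(cw) 1.0754320581625503 -0.3825587987104527 q [ 0.1395  0.4927 -0.363   1.71    0.2044  0.9758 -1.1903] M [-0.0301 -0.0635  0.0385]
21.55 [ 0.1395  0.4927 -0.363   1.71    0.2044  0.9758 -1.1903] [0.6295 0.0186 0.1326] [0.7223 0.8838 0.3666] [-0.0301 -0.0635  0.0385]
[-0.0688 -0.0094  0.0005] [ 0.0186 -0.0182  0.9332]
-0.03 [ 40.5  74.  126.5 188.5] [ 40.5 109.5 163.  200. ]
-0.01 [ 41.   74.   97.  115.5 127.5 168.5] [ 39.  110.  133.  150.5 163.5 200.5]
0.01 [ 41.5  75.   96.5 108.5 128.  191. ] [ 40. 111. 165. 201.]
0.03 [ 42.   75.5 128.5 185.5] [ 40.  116.5 165.  202. ]
```

Marks are shifted 36 mm on every line, so the breaker is home. Now to the boss.

>>> arm_command(commands=[-0.02, -0.003, 0, 0, 0, 1, 0.6, -0.045, -0.007, 0, 0, 0, 2, 0.6, -0.0688, -0.0094, 0, 0, 0, 2.5, 0.6, -0.0688, -0.0094, 0, 0, 0, 2.5, 0.6, -0.0688, -0.0094, 0.012, 0, 0, 2.5, 0.6, -0.0688, -0.0094, 0.02, 0, 0, 2.5, 0.6, -0.0688, -0.0094, 0.0205, 0, 0, 2.5, 0.6])

```text
t: 22.3
eef_pos: [0.5693, -0.0163, 0.1098]
tool_rot: [-0.001, 0.95, 0.313, -0.001]
contact_force: [-0.8, -0.3, 0.2]
gripper_width: 0.597
grasp_force: 0.0
```

>>> arm_command(commands=[0, 0, 0, 0, 0, 0, 0, 0, 0, 0, 0, 0, 0, 0, 0, 0, 0, 0, 0, 0, 0, 0, 0, 0, 0, 0, 0, 0, 0, 0, 0, 0, 0, 0, 0], force=60)

```text
t: 22.8
eef_pos: [0.57, -0.0165, 0.1117]
tool_rot: [-0.0, 0.95, 0.313, 0.0]
contact_force: [-0.9, 1.9, 0.6]
gripper_width: 0.243
grasp_force: 59.3
```

```bash
python3 rel.py
```

```text
22.8 [ 0.2022  0.4269 -0.3583  1.8705  0.1894  0.8768 -1.1822] [ 0.57   -0.0165  0.1117] [-0.8785  1.8977  0.6459] [0.5327 0.019  0.0337]
```

>>> arm_command(commands=[0, 0, -0.005, 0, 0, 0, 0, 0, 0, -0.012, 0, 0, 0, 0, 0, 0, -0.02, 0, 0, 0, 0, 0, 0, -0.028, 0, 0, 0, 0, 0, 0, -0.036, 0, 0, 0, 0, 0, 0, -0.05, 0, 0, 0, 0, 0, 0, -0.06, 0, 0, 0, 0, 0, 0, -0.06, 0, 0, 0, 0])

```text
t: 23.6
eef_pos: [0.5711, -0.0172, 0.1738]
tool_rot: [0.001, 0.95, 0.313, 0.002]
contact_force: [0.2, 0.2, -3.8]
gripper_width: 0.245
grasp_force: 59.4
```

```bash
python3 rel.py 0.4344 0.3034 0.17 36.5
```

```text
23.6 [ 0.2183  0.3549 -0.3723  1.8146  0.152   0.9964 -1.1501] [ 0.5711 -0.0172  0.1738] [ 0.1962  0.2182 -3.8273] [-0.0756  0.0204 -0.0026]
[ 0.0804 -0.3391  0.0033] [ 0.1327 -0.1547 -0.0568]
```

>>> arm_command(commands=[0.007, -0.03, 0, 0, 0, 0, 0, 0.017, -0.07, 0, 0, 0, 0, 0, 0.028, -0.115, 0, 0, 0, 0, 0, 0.039, -0.16, 0, 0, 0, 0, 0, 0.05, -0.205, 0, 0, 0, 0, 0, 0.061, -0.25, 0, 0, 0, 0, 0, 0.072, -0.3, 0, 0, 0, 0, 0, 0.0804, -0.339, 0.0, 0, 0, 0, 0])

```text
t: 24.4
eef_pos: [0.4314, 0.3058, 0.1717]
tool_rot: [-0.0, 0.95, 0.314, 0.0]
contact_force: [0.3, 0.4, -4.5]
gripper_width: 0.244
grasp_force: 59.5
```

>>> arm_command(commands=[0, 0, 0, 0, 0, 0, 0, 0, 0, 0, 0, 0, 0, 0, 0, 0, 0, 0, 0, 0, 0])

```text
t: 24.7
eef_pos: [0.4335, 0.302, 0.1712]
tool_rot: [0.001, 0.95, 0.312, -0.0]
contact_force: [-0.3, -0.3, -5.0]
gripper_width: 0.244
grasp_force: 59.9
```

```bash
python3 rel.py 0.4344 0.3034 0.0287 36.5
```

```text
24.7 [-0.2827  0.3125 -0.5336  1.9022  0.1907  0.9777 -1.8384] [0.4335 0.302  0.1712] [-0.3418 -0.3217 -5.0076] [ 0.0203 -0.0627 -0.0223]
[ 0.0017 -0.0008  0.1425] [ 0.054   0.0526 -0.1211]
```

>>> arm_command(commands=[0.001, 0, 0.03, 0, 0, 0, 0, 0.001, 0, 0.06, 0, 0, 0, 0, 0.001, 0, 0.09, 0, 0, 0, 0, 0.001, 0, 0.115, 0, 0, 0, 0, 0.001, 0, 0.13, 0, 0, 0, 0, 0.001, 0, 0.138, 0, 0, 0, 0, 0.001, 0, 0.141, 0, 0, 0, 0, 0.001, 0, 0.141, 0, 0, 0, 0])

```text
t: 25.5
eef_pos: [0.4345, 0.3041, 0.0311]
tool_rot: [-0.0, 0.95, 0.313, 0.0]
contact_force: [-0.8, 0.4, -4.2]
gripper_width: 0.246
grasp_force: 59.8
```

>>> arm_command(commands=[0, 0, 0.001, 0, 0, 0, 0, 0, 0, 0.002, 0, 0, 0, 0, 0, 0, 0.003, 0, 0, 0, 0, 0, 0, 0.003, 0, 0, 0, 0])

```text
t: 25.9
eef_pos: [0.4339, 0.304, 0.0277]
tool_rot: [0.0, 0.95, 0.313, 0.0]
contact_force: [-0.2, -0.7, -4.8]
gripper_width: 0.241
grasp_force: 59.8
```

>>> arm_command(commands=[0, 0, 0.001, 0, 0, 0, 0, 0, 0, 0.002, 0, 0, 0, 0, 0, 0, 0.0025, 0, 0, 0, 0, 0, 0, 0.0025, 0, 0, 0, 0])

```text
t: 26.3
eef_pos: [0.434, 0.3041, 0.0257]
tool_rot: [0.0, 0.95, 0.313, 0.0]
contact_force: [-1.1, -1.9, 5.1]
gripper_width: 0.245
grasp_force: 61.2
```

>>> arm_command(commands=[0, 0, -0.001, 0, 0, 0, 0.7, 0, 0, -0.001, 0, 0, 0, 0.7, 0, 0, -0.001, 0, 0, 0, 0.7, 0, 0, -0.02, 0, 0, 0, 0.7, 0, 0, -0.06, 0, 0, 0, 0.7, 0, 0, -0.1, 0, 0, 0, 0.7, 0, 0, -0.14, 0, 0, 0, 0.7, 0, 0, -0.17, 0, 0, 0, 0.7])

```text
t: 27.1
eef_pos: [0.4343, 0.3046, 0.1978]
tool_rot: [-0.0, 0.95, 0.313, 0.001]
contact_force: [0.4, 1.0, -0.2]
gripper_width: 0.699
grasp_force: 0.0
```

>>> arm_command(commands=[0, -0.04, 0, 0, 0, 0, 1, 0, -0.08, 0, 0, 0, 0, 1, 0, -0.12, 0, 0, 0, 0, 1, 0, -0.14, 0, 0, 0, 0, 1, 0, -0.14, 0, 0, 0, 0, 1, 0, -0.14, 0, 0, 0, 0, 1])

```text
t: 27.7
eef_pos: [0.3507, 0.4164, 0.1949]
tool_rot: [0.0, 0.95, 0.313, -0.0]
contact_force: [0.8, 0.0, -0.3]
gripper_width: 0.999
grasp_force: 0.0
```

```bash
python3 - <<'E'
from h import *
print(get_obs()["eef_pos"],get_obs()["contact_force"])
for n in("scene","top"):
    c=read_camera(n); globals()[n]=c["img"]
save("final.png",np.hstack([cv2.resize(scene,(400,300)),cv2.resize(top,(400,300))]))
E
```

```text
[0.35072739 0.41636101 0.19490827] [ 0.76914245  0.02684375 -0.29501069]
```

View pics/final.png

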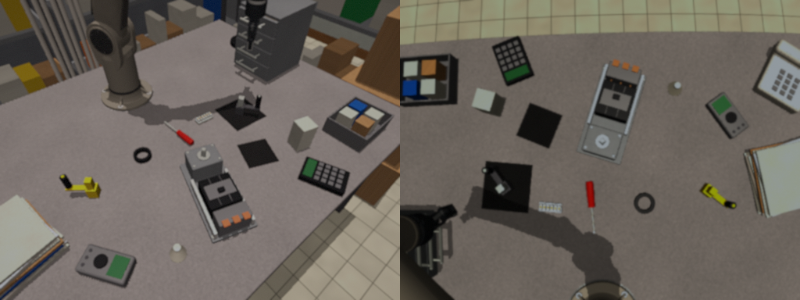

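The crank stands upright on the large mat (top ≈(497,180)), the breaker is home and nothing else has moved. Handing in.

```bash
python3 -c "
from station import hand_in; print(hand_in())"
```

```text
the job is handed in; nothing more can be done
None
```

The job is handed in at about 28 s on the robot's clock: the crank wound the breaker about 36 mm to its stop and now stands upright on the 160 mm mat. Nothing else was disturbed, but my first grip closed on nothing because the real fingertips sit about 33 mm above the reported TCP.

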